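# Log out and draw the boxwood spatula from the covered tray

## Task

Log a tool out on the bench tally counter: swing its sprung lever all the way to its stop and let it spring back, then take the boxwood spatula out of the covered instrument tray, whose opening is shorter than the spatula, by tilting it and drawing it out end first, without forcing it against the tray. Finish holding it: keep it motionless in the gripper, the whole spatula a hand's width above the tray's cover. Leave the canister, seal cast, tweezers and jar where they are.

Things in the scene. Friction and masses are not known exactly. Their poses are not given: they have to be found in the camera images.
- tray: Steel instrument tray, fixed, 148 (x) x 308 (y) x 54 high. Origin: at shelf level under the opening's centre; y long axis, z up, -y to the robot's right. Inside: x -70..70, y -180..120, floor at z 4. Clear covers roof both ends, underside z 50, top z 54, with aluminium edge strips. Open between y -65 and 65 (130 long, 140 wide). Pocket under the cover: 115 deep at the -y end, 55 at the +y end.
- deep_edge (a point): Middle of the opening's edge on the deep-pocket side, at the cover's top: tray (0, -65, 54).
- shallow_edge (a point): Middle of the opening's edge on the shallow-pocket side, at the cover's top: tray (0, 65, 54).
- spatula: Loose boxwood modelling spatula, 210 long, about 35 g, flat on the tray floor, roughly along the tray, both ends under the covers. Origin: centre of underside; y along its length, z up. Handle y -60..60, 15 wide, 13 thick; ends thinner (9, then 6 thick, up to 18 wide). Slid into the deep pocket until its +y end is inside the opening, that end can be raised and the spatula drawn out obliquely.
- round_end (a point): Tip of the rounded blade, spatula (0, -105, 6.5); lies in the deep pocket at the start.
- square_end (a point): Tip of the narrow square-cut end, spatula (0, 105, 6.5); lies in the shallow pocket at the start.
- tally: Grey bench tally counter, fixed, housing 70 (x) x 80 (y) x 34 high, number drums in its -x face. Origin: centre of its underside, z up. A flat steel lever on top turns about a vertical pivot and carries an upright pin that stands out over the -x side.
- tally_pivot (a point): The lever's pivot axis, at height 38: tally (8, 0, 38).
- tally_pin (a point): Centre of the top of the lever's upright pin, at height 78; pin 14 in diameter, 36 tall (z 42 to 78), on the lever 65 from the pivot axis. Lever arm 12 wide, 5 thick, z 38.5 to 43.5. At rest the pin lies on the tally's -x, +y side.
- tally_lever (a joint): Lever angle (rad): 0 at rest, 1.0 at its stop; grows anticlockwise seen from above (pin sweeps from the tally's +y side to its -y side, along its -x front). A spring (0.7 N at the pin at rest, 2.4 N at the stop) brings it back to 0.
- canister: Bystander: aluminium screw-top canister with knurled lid, upright, 64 diameter, 82 tall. Origin: centre of its underside.
- cast: Bystander: terracotta cast of a pointed oval seal, lying flat, about 75 x 47 x 14. Origin: centre of its underside.
- tweezers: Bystander: steel round-nosed tweezers lying flat, 128 long, 24 wide, 8 thick. Origin: under the middle.
- jar: Bystander: squat stoppered glass jar, upright, 68 diameter, 84 tall. Origin: centre of its underside.
Mind the look-alikes: they are no part of the job. Leave any orange look-alike of the tally alone. Of the things that look like the spatula, the smaller one is meant.

How it is judged:
On the way, in this order (a step that is already met when the one before it is completed fails the run):
1. the tally lever is swung to its stop (over 0.92 of 1.0 rad) (value of joint tally_lever above 0.92 rad), for 0.05 s.
2. the lever has sprung back (below 0.1 rad) (value of joint tally_lever below 0.1 rad), for 0.1 s.
3. the spatula is held by the fingers with both ends over 40 mm above the tray's cover (height (world z) of each of round_end, square_end above 0.095 m and contact force between the fingers and spatula above 1 N), for 0.2 s.
At the end, for the whole second after the job is handed in: The fingers hold the spatula still (under 30 mm/s, over 1 N contact), it does not touch the tray, and both of its ends are more than 40 mm above the cover's top (more than 95 mm above the shelf); the tally lever is back at rest (below 0.1 rad) (all of step 3 and contact force between tray and spatula below 0.05 N and linear speed of spatula below 0.03 m/s and angular speed of spatula below 0.2 rad/s and value of joint tally_lever below 0.1 rad); the arm keeps its last pose, push and grip.
It fails at once if the aluminium canister is moved more than 15 mm (distance of canister from where it was at the start of the episode above 0.015 m).
It fails at once if the terracotta cast is moved more than 15 mm (distance of cast from where it was at the start of the episode above 0.015 m).
It fails at once if the tweezers is moved more than 15 mm (distance of tweezers from where it was at the start of the episode above 0.015 m).
It fails at once if the glass jar is moved more than 15 mm (distance of jar from where it was at the start of the episode above 0.015 m).
It fails at once if the spatula is forced against the tray (over 30 N) (contact force between tray and spatula above 30 N).
It also fails if it takes over 58 s, if anything falls off the work surface, if the arm or the gripper's body presses on something with over 40 N, if the wrist force passes 120 N, or if a joint passes its speed limit or range.

## Robot

A 6-joint arm with a two-finger parallel gripper is mounted at the origin on the work surface. World frame = base frame: x ahead of the robot, y to its left, z up, the work surface at z = 0. Lengths are in m, angles in rad, forces in N, time in s.
With the tool pointing down it reaches from about 0.3 to 0.875 m from the base axis. Payload 6.4 kg.
Tool frame: the origin (TCP) lies between the finger pads; the fingertips stand 25 mm ahead of it and the grasp point (between the pads) lies 6 mm ahead of it; z points along the fingers, y is the line along which they close (so a half turn about z gives the same grasp; the last joint's range is limited). The gripper opens to 88 mm and grips with 3 to 60 N. Pads are 18 mm wide; open, the fingers measure 123 mm over their backs; the gripper's body (75 mm by 187 mm) begins 45 mm behind the grasp point.
Start: joints at [0.945, 0.181, 1.607, -0, 1.354, -0.206], TCP at [0.234, 0.525, 0.264] pointing down, gripper open.
Joint ranges: [-2.99, 2.99], [-0.89, 2.07], [0.3, 2.58], [-1.14, 4.28], [0, 2.63], [-3.12, 3.12]. Speed limits (rad/s): [2.57, 2.57, 3.01, 3.14, 3.14, 3.14].

## Interface

Orientations are given as a unit quaternion [x, y, z, w].
In Python, from rig import robot, cams gives the robot as it stands.
- The arm moves only by the tool play_rows, never from a script. Its argument "rows" is a list of rows, each an object of numbers: "tx", "ty", "tz": the shift along the tool's x, y, z as a fraction of full scale; "ax", "ay", "az": the turn, a rotation vector about the tool's x, y, z as a fraction of full scale. In form: [{"tx": .., "ty": .., "tz": .., "ax": .., "ay": .., "az": ..}, ...]. A call has 1 to 5 rows; each row shifts and turns the commanded pose from where the row before left it, along the tool's axes as they then stand; what a row does not reach is not made up. Full scale, the value 1, is 0.04 m for a shift and 6 degrees for a turn. A row lasts 1/8 s, in which the tool goes at most 62.5 mm and 10.7 degrees, less where a joint would pass 70% of its speed; a pose out of reach is approached as far as the arm can. A call with a number of a shift or a turn outside -1 to 1 is refused whole. A call with a gripper value outside its range is refused whole. "jaw" is the closure, from 0 (fully open) to 1 (shut), set as the call begins (left out, the last holds). The fingers move at their own pace and stop on an object; "squeeze" is the grip in N (left out, the last holds). Time passes only in rows, so rows that do not move let the fingers close. It gives the time, the measured TCP pose, the force, the opening and the grip force at its end, in the units of the state.
- robot.sense(): the state, without advancing time (a new reading comes with each control period).
- cams.snapshot(name): name is "side" or "top"; returns the picture (400x640x3 uint8, red, green, blue); there is no depth.
- cams.calibration(name): a dict with "fovy" (degrees; the focal length in pixels is half the picture's height over the tangent of half this angle, whatever the lens; pixels are square), "cx", "cy" (the principal point, pixels), "rvec" (rotation vector, rad) and "tvec" (3), from world to camera coordinates, as OpenCV has them. Camera axes: x right, y down, z forward; pixel columns grow to the right and rows downward; lengths in m; the calibration is good to about 2 mm. A picture is of the moment at which its call begins. calibration takes no time and is no camera call.
- robot.job_done(): hands the job in; it is judged then, once.
Trained networks look in the newest picture that a camera, given by its name, has taken for a name from the list of things; names that differ only in an ending like _2 or _b are one class to them, and where a whole thing is asked for, a point or a joint stands for the part that bears it (a point fixed in the world has none). Each returns a list of dicts, best first, with "p" (0 to 1); they miss things now and then, are a little off and sometimes report something else, mostly with a low value. They report only what shows in the picture. A call takes as long as a camera call. They do not tell look-alikes from the thing itself.
- cams.recognise(camera, label): "location" ([x, y, z] in m, in world coordinates, good to about 4 mm: the middle of the surface that is visible of it).
- cams.regions_of(camera, label): "mask" (400x640 bool, what is visible of it).
- cams.pinpoint(camera, label): "location" ([x, y, z] in m, in world coordinates, good to about 4 mm: a listed point, or the origin of a listed thing).
The state is a dict: "time_s": time; "joint_positions": joint angles; "qvel": joint speeds; "effort": joint torques, N m; "tcp_pos": TCP position; "eef_rot": TCP orientation; "force": force on the tool from outside, world axes, zero at the start; "moment": the same for the moment, N m; "finger_gap": finger opening in m; "grasp_force": force on a finger pad.
Only numpy, scipy, OpenCV 4.12 (cv2) and the standard library are available. Lean on these libraries where they do the work, as an engineer would, in place of code of your own. Each camera call takes 0.05 s, during which the arm holds its last target. There are 200 camera calls.

## Working session

There is one attempt and no reset: what is moved stays moved. The work goes in short steps, Python scripts to look and compute and a tool call to move; the robot and the scene stay as the last step left them, time stands still between calls to the robot, and variables do not carry over. Pictures are saved under pics/ and viewed, at most 10 in all, crops included, and the job is handed in when it is done.

Besides the shell and the picture viewer there is one more tool, called as name(argument=value, ...) on one line, values as JSON. play_rows: Moves the arm, as the interface text tells. Its arguments: {"type":"object","properties":{"rows":{"type":"array"},"jaw":{"type":"number"},"squeeze":{"type":"number"}},"required":["rows"]}

```bash
mkdir -p pics; cat > h.py <<'E'
import numpy as np, cv2
from rig import robot, cams
np.set_printoptions(precision=4,suppress=True)
def save(cam,fn):
    im=cams.snapshot(cam); cv2.imwrite('pics/'+fn,im[:,:,::-1]); return im
def cal(cam):
    c=cams.calibration(cam); f=200/np.tan(np.radians(c['fovy'])/2)
    return np.array([[f,0,c['cx']],[0,f,c['cy']],[0,0,1]]),np.array(c['rvec'],float),np.array(c['tvec'],float)
def proj(cam,P):
    K,r,t=cal(cam); return cv2.projectPoints(np.atleast_2d(np.array(P,float)),r,t,K,None)[0][:,0]
def unproj(cam,uv,z):
    K,r,t=cal(cam); R=cv2.Rodrigues(r)[0]; o=-R.T@t
    d=R.T@np.linalg.solve(K,[uv[0],uv[1],1]); return o+d*(z-o[2])/d[2]
E
python3 - <<'E'
from h import *
for c in('top','side'):
    save(c,c+'0.png')
    for l in ['deep_edge','shallow_edge','spatula','round_end','square_end','tally','tally_pivot','tally_pin','canister','cast','tweezers','jar','tray']:
        for d in cams.pinpoint(c,l): print(c,l,round(d['p'],2),np.array(d['location']),proj(c,d['location'])[0].astype(int))
print(robot.sense())
E
```

```text
top deep_edge 0.86 [ 0.5669 -0.1736  0.0534] [374 207]
top shallow_edge 0.77 [ 0.5898 -0.0458  0.0548] [328 200]
top spatula 0.9 [ 0.6216 -0.5023 -0.0007] [482 190]
top spatula 0.59 [ 0.5787 -0.128   0.0004] [356 206]
top round_end 0.65 [ 0.4743 -0.5044  0.008 ] [488 240]
top square_end 0.89 [ 0.7605 -0.5082  0.0098] [482 143]
top square_end 0.47 [ 0.5902 -0.0233  0.0111] [320 202]
top tally 0.92 [ 0.4409  0.4413 -0.0008] [158 256]
top tally 0.72 [ 0.5867  0.3585 -0.0011] [189 205]
top tally 0.65 [ 0.7521  0.3494 -0.0025] [194 150]
top tally_pivot 0.97 [0.759 0.345 0.041] [191 144]
top tally_pivot 0.95 [0.4464 0.436  0.0367] [154 254]
top tally_pivot 0.61 [0.5954 0.3526 0.0384] [186 200]
top tally_pin 0.69 [0.5441 0.3921 0.0789] [165 217]
top tally_pin 0.58 [0.3956 0.4763 0.0795] [131 274]
top tally_pin 0.44 [0.7064 0.3803 0.0792] [172 158]
top canister 0.73 [ 0.7793  0.0401 -0.0024] [298 140]
top canister 0.47 [ 0.5907 -0.0491  0.0582] [329 199]
top cast 0.91 [0.3874 0.1853 0.0011] [247 274]
top cast 0.69 [ 0.3463 -0.2706 -0.0003] [408 287]
top tweezers 0.67 [ 0.3476 -0.2696  0.    
[... 1125 characters left out ...]
 286]
side jar 0.7 [ 0.7409  0.1933 -0.0002] [339 183]
side jar 0.69 [ 0.3889  0.1914 -0.0002] [254 205]
side tray 0.56 [ 0.5803 -0.1136 -0.001 ] [340 233]
side tray 0.41 [ 0.5887 -0.0516  0.0531] [334 210]
{'time_s': 1.4, 'joint_positions': array([ 0.9447,  0.1808,  1.607 , -0.    ,  1.3538, -0.2063]), 'qvel': array([-0.0012,  0.0012,  0.0014, -0.0009,  0.0002,  0.0008]), 'effort': array([  0.0007, -43.3831, -34.2168,   0.0704,   0.031 ,   0.    ]), 'tcp_pos': array([0.2344, 0.5251, 0.2637]), 'eef_rot': array([ 0.2084,  0.9781, -0.    , -0.    ]), 'force': array([ 0.3895, -0.9328, -0.1009]), 'moment': array([-0.0148,  0.0103, -0.0142]), 'grasp_force': 0.0, 'finger_gap': 0.08814460213074918}
```

View pics/top0.png

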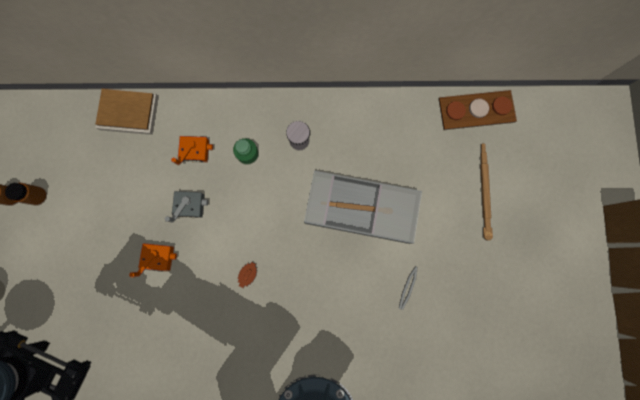

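View pics/side0.png

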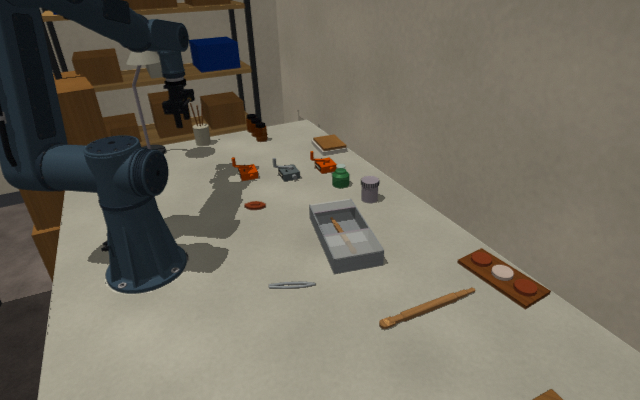

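The grey tally is at px (187,203), between the orange look-alikes at (193,149) and (156,257). The small spatula is in the tray at about (355,207). The large one at (486,190) is a decoy. Next I refine the spatula and tray lines and plan the first rows.

```bash
cat >> h.py <<'E'
from scipy.spatial.transform import Rotation as Ro
def rows(p0,q0,p1,q1,n):
    """tool-frame rows from pose 0 to pose 1 in n equal steps"""
    r0=Ro.from_quat(q0); d=(r0.inv()*Ro.from_quat(q1)).as_rotvec(); step=(np.array(p1)-p0)/n
    for i in range(n):
        R=r0*Ro.from_rotvec(d*i/n)
        print(i,np.r_[R.inv().apply(step)/.04,np.degrees(d/n)/6].round(3))
def down(yaw_x): # tool down with tool x at yaw_x deg
    a=np.radians(yaw_x); x=np.array([np.cos(a),np.sin(a),0]); z=np.array([0,0,-1.]); return Ro.from_matrix(np.c_[x,np.cross(z,x),z]).as_quat()
E
python3 - <<'E'
from h import *
for c in('top','side'):
  cams.snapshot(c)
  for l,z in (('spatula',.017),('tray',.054)):
    for d in cams.regions_of(c,l):
        m=d['mask']; v,u=np.nonzero(m)
        if abs(u.mean()-350)>40: continue
        P=np.array([unproj(c,(a,b),z)[:2] for a,b in zip(u,v)]); mu=P.mean(0); w,V=np.linalg.eigh(np.cov((P-mu).T)); e=V[:,1]*np.sign(V[1,1]); s=(P-mu)@e
        print(c,l,round(d['p'],2),len(u),mu,'dir deg',np.degrees(np.arctan2(e[1],e[0])),'ends',mu+e*s.min(),mu+e*s.max())
for l in ('spatula','tally_pivot','tally_pin','deep_edge','shallow_edge','round_end','square_end'):
    for c in('top','side'):
        for d in cams.pinpoint(c,l):
            L=np.array(d['location'])
            if L[1]>-.3: print(c,l,L)
s=robot.sense(); print(s['time_s'])
rows(s['tcp_pos'],s['eef_rot'],[.5476,.4314,.264],down(80),13)
E
```

```text
top spatula 0.47 286 [ 0.5765 -0.1178] dir deg 82.16295548922655 ends [ 0.5676 -0.1826] [ 0.5861 -0.0477]Traceback (most recent call last):
  File "<stdin>", line 8, in <module>
  File "h.py", line 12, in unproj
    K,r,t=cal(cam); R=cv2.Rodrigues(r)[0]; o=-R.T@t
          ~~~^^^^^
  File "h.py", line 7, in cal
    c=cams.calibration(cam); f=200/np.tan(np.radians(c['fovy'])/2)
ValueError: time passes only in moves, steps and waits
```

```bash
sed -i 's/^def cal(/import functools\n@functools.lru_cache\ndef cal(/' h.py
python3 - <<'E'
from h import *
for l in ('spatula','tally_pivot','tally_pin','deep_edge','shallow_edge','square_end'):
    for c in('top','side'):
        for d in cams.pinpoint(c,l):
            L=np.array(d['location'])
            if L[1]>-.3: print(c,l,L)
s=robot.sense(); print(s['time_s'])
rows(s['tcp_pos'],s['eef_rot'],[.5476,.4314,.264],down(80),13)
E
```

```text
top spatula [ 0.5757 -0.1286  0.0031]
side spatula [ 0.7409  0.1923 -0.0001]
side spatula [ 0.5771 -0.1249  0.0033]
top tally_pivot [0.4467 0.4338 0.0372]
top tally_pivot [0.5964 0.3548 0.0395]
top tally_pivot [0.7607 0.3426 0.038 ]
top tally_pivot [ 0.3465 -0.2708  0.0028]
side tally_pivot [0.5939 0.3513 0.0378]
side tally_pivot [0.4465 0.436  0.0378]
side tally_pivot [0.762  0.3479 0.0366]
top tally_pin [0.5414 0.3902 0.0775]
top tally_pin [0.7057 0.3797 0.0777]
top tally_pin [0.3952 0.4776 0.0795]
side tally_pin [0.7058 0.3799 0.0762]
side tally_pin [0.5439 0.3916 0.0772]
top deep_edge [ 0.5698 -0.1711  0.0533]
top shallow_edge [ 0.5923 -0.0498  0.0522]
side shallow_edge [ 0.5889 -0.0484  0.0538]
top square_end [ 0.5877 -0.0227  0.0086]
top square_end [ 0.3862  0.1815 -0.0009]
side square_end [ 0.5869 -0.0228  0.009 ]
2.15
0 [-0.624  0.081 -0.001 -0.    -0.     0.974]
1 [-0.612  0.144 -0.001 -0.    -0.     0.974]
2 [-0.594  0.206 -0.001 -0.    -0.     0.974]
3 [-0.57   0.265 -0.001 -0.    -0.     0.974]
4 [-0.54   0.322 -0.001 -0.    -0.     0.974]
5 [-0.505  0.375 -0.001 -0.    -0.     0.974]
6 [-0.464  0.424 -0.001 -0.    -0.     0.974]
7 [-0.418  0.469 -0.001 -0.    -0.     0.974]
8 [-0.368  0.51  -0.001 -0.    -0.     0.974]
9 [-0.315  0.544 -0.001 -0.    -0.     0.974]
10 [-0.258  0.574 -0.001 -0.    -0.     0.974]
11 [-0.198  0.597 -0.001 -0.    -0.     0.974]
12 [-0.136  0.614 -0.001 -0.    -0.     0.974]
```

play_rows(rows=[{"tx":-0.62,"ty":0.08,"az":0.97},{"tx":-0.61,"ty":0.14,"az":0.97},{"tx":-0.59,"ty":0.21,"az":0.97},{"tx":-0.57,"ty":0.27,"az":0.97},{"tx":-0.54,"ty":0.32,"az":0.97}], jaw=1, squeeze=15)

```text
invalid input at $.rows[0]: expected keys tx, ty, tz, ax, ay, az
```

play_rows(rows=[{"tx":-0.51,"ty":0.38,"az":0.97},{"tx":-0.46,"ty":0.42,"az":0.97},{"tx":-0.42,"ty":0.47,"az":0.97},{"tx":-0.37,"ty":0.51,"az":0.97},{"tx":-0.32,"ty":0.54,"az":0.97}])

```text
invalid input at $.rows[0]: expected keys tx, ty, tz, ax, ay, az
```

play_rows(rows=[{"tx":-0.26,"ty":0.57,"az":0.97},{"tx":-0.2,"ty":0.6,"az":0.97},{"tx":-0.14,"ty":0.61,"az":0.97},{},{}])

```text
invalid input at $.rows[0]: expected keys tx, ty, tz, ax, ay, az
```

play_rows(rows=[{"tx":-0.62,"ty":0.08,"tz":0,"ax":0,"ay":0,"az":0.97},{"tx":-0.61,"ty":0.14,"tz":0,"ax":0,"ay":0,"az":0.97},{"tx":-0.59,"ty":0.21,"tz":0,"ax":0,"ay":0,"az":0.97},{"tx":-0.57,"ty":0.27,"tz":0,"ax":0,"ay":0,"az":0.97},{"tx":-0.54,"ty":0.32,"tz":0,"ax":0,"ay":0,"az":0.97}], jaw=1, squeeze=15)

```text
time_s: 2.78
tcp_pos: [0.3554, 0.4892, 0.2637]
eef_rot: [0.449, 0.894, 0.0, -0.0]
force: [-0.5, 0.6, -0.0]
finger_gap: 0.0402
grasp_force: 0.0
```

play_rows(rows=[{"tx":-0.51,"ty":0.38,"tz":0,"ax":0,"ay":0,"az":0.97},{"tx":-0.46,"ty":0.42,"tz":0,"ax":0,"ay":0,"az":0.97},{"tx":-0.42,"ty":0.47,"tz":0,"ax":0,"ay":0,"az":0.97},{"tx":-0.37,"ty":0.51,"tz":0,"ax":0,"ay":0,"az":0.97},{"tx":-0.32,"ty":0.54,"tz":0,"ax":0,"ay":0,"az":0.97}])

```text
time_s: 3.4
tcp_pos: [0.476, 0.4531, 0.2636]
eef_rot: [0.659, 0.752, -0.0, -0.0]
force: [0.9, 0.7, -0.1]
finger_gap: 0.0007
grasp_force: 0.0
```

play_rows(rows=[{"tx":-0.26,"ty":0.57,"tz":0,"ax":0,"ay":0,"az":0.97},{"tx":-0.2,"ty":0.6,"tz":0,"ax":0,"ay":0,"az":0.97},{"tx":-0.14,"ty":0.61,"tz":0,"ax":0,"ay":0,"az":0.97},{"tx":0,"ty":0,"tz":0,"ax":0,"ay":0,"az":0},{"tx":0,"ty":0,"tz":0,"ax":0,"ay":0,"az":0}])

```text
time_s: 4.03
tcp_pos: [0.5466, 0.4319, 0.2634]
eef_rot: [0.764, 0.646, -0.0, -0.0]
force: [-1.0, 0.8, -0.6]
finger_gap: 0.0002
grasp_force: 0.0
```

play_rows(rows=[{"tx":0,"ty":0,"tz":0.93,"ax":0,"ay":0,"az":0},{"tx":0,"ty":0,"tz":0.93,"ax":0,"ay":0,"az":0},{"tx":0,"ty":0,"tz":0.93,"ax":0,"ay":0,"az":0},{"tx":0,"ty":0,"tz":0.93,"ax":0,"ay":0,"az":0},{"tx":0,"ty":0,"tz":0.93,"ax":0,"ay":0,"az":0}])

```text
time_s: 4.65
tcp_pos: [0.5461, 0.4325, 0.077]
eef_rot: [0.763, 0.646, 0.0, -0.0]
force: [-0.4, -0.7, 0.1]
finger_gap: 0.0004
grasp_force: 0.0
```

play_rows(rows=[{"tx":-0.2,"ty":0,"tz":0,"ax":0,"ay":0,"az":0},{"tx":-0.3,"ty":0,"tz":0,"ax":0,"ay":0,"az":0},{"tx":-0.3,"ty":0,"tz":0,"ax":0,"ay":0,"az":0},{"tx":-0.3,"ty":0,"tz":0,"ax":0,"ay":0,"az":0},{"tx":-0.3,"ty":0,"tz":0,"ax":0,"ay":0,"az":0}])

```text
time_s: 5.28
tcp_pos: [0.5381, 0.376, 0.0788]
eef_rot: [0.764, 0.645, 0.001, -0.0]
force: [-0.5, 1.9, 0.5]
finger_gap: 0.0003
grasp_force: 1.0
```

```bash
python3 - <<'E'
from h import *
im=save('top','top1.png'); im2=save('side','side1.png')
a=cv2.resize(im[150:260,120:260],None,fx=4,fy=4,interpolation=2);b=cv2.resize(im2[100:210,220:360],None,fx=4,fy=4,interpolation=2)
cv2.imwrite('pics/c1.png',cv2.resize(np.hstack([a,b]),(800,314))[:,:,::-1])
print(robot.sense()['tcp_pos'],robot.sense()['force'])
for d in cams.pinpoint('side','tally_pin'): print(d)
E
```

```text
[0.5382 0.3752 0.0783] [-1.8949  2.498   2.0253]
{'location': [0.3927, 0.4813, 0.0794], 'p': 0.62}
{'location': [0.7015, 0.3789, 0.0774], 'p': 0.55}
{'location': [0.5354, 0.3587, 0.08], 'p': 0.42}
```

View pics/c1.png

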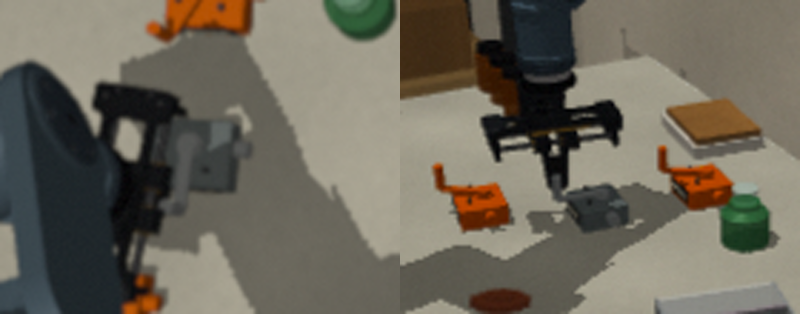

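The closed fingers are on the pin and the lever is part way round: the pin is at about (0.535, 0.359), some 30 mm short of the stop.

play_rows(rows=[{"tx":-0.25,"ty":0,"tz":0,"ax":0,"ay":0,"az":0},{"tx":-0.25,"ty":0,"tz":0,"ax":0,"ay":0,"az":0},{"tx":-0.13,"ty":0,"tz":0,"ax":0,"ay":0,"az":0},{"tx":0,"ty":0,"tz":0,"ax":0,"ay":0,"az":0}])

```text
time_s: 5.92
tcp_pos: [0.5342, 0.3514, 0.0779]
eef_rot: [0.765, 0.644, 0.0, 0.0]
force: [3.4, 4.0, 0.0]
finger_gap: 0.0005
grasp_force: 1.9
```

play_rows(rows=[{"tx":-0.08,"ty":0,"tz":0,"ax":0,"ay":0,"az":0},{"tx":-0.07,"ty":0,"tz":0,"ax":0,"ay":0,"az":0},{"tx":0,"ty":0,"tz":0,"ax":0,"ay":0,"az":0}])

```text
time_s: 6.3
tcp_pos: [0.5349, 0.3466, 0.0782]
eef_rot: [0.764, 0.645, 0.003, 0.001]
force: [9.7, 5.5, -4.5]
finger_gap: 0.0007
grasp_force: 5.7
```

```bash
python3 - <<'E'
from h import *
im=save('top','top2.png'); im2=save('side','side2.png')
a=cv2.resize(im[150:260,120:260],None,fx=4,fy=4,interpolation=2);b=cv2.resize(im2[130:185,240:310],None,fx=8,fy=8,interpolation=2)
cv2.imwrite('pics/c2.png',cv2.resize(np.hstack([a,b]),(800,314))[:,:,::-1])
print(robot.sense()['tcp_pos'],robot.sense()['force'])
for c in ('top','side'):
  for d in cams.pinpoint(c,'tally_pin'): print(d)
E
```

```text
[0.5349 0.3467 0.0782] [10.7272  6.1627 -6.0127]
{'location': [0.7051, 0.381, 0.0775], 'p': 0.68}
{'location': [0.5395, 0.3342, 0.0764], 'p': 0.54}
{'location': [0.3941, 0.4781, 0.0796], 'p': 0.5}
{'location': [0.702, 0.379, 0.0728], 'p': 0.48}
{'location': [0.5392, 0.3305, 0.0796], 'p': 0.41}
```

View pics/c2.png

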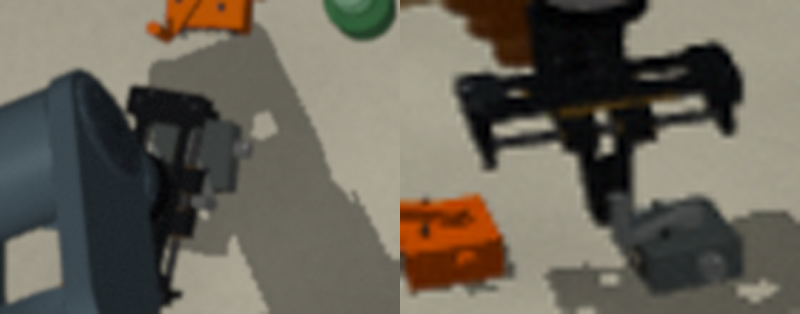

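The pin now shows at about (0.539, 0.332), roughly 57° from rest, and the contact force has jumped, so the lever is on its stop. I back off the way I came.

play_rows(rows=[{"tx":0.3,"ty":0,"tz":0,"ax":0,"ay":0,"az":0},{"tx":0.5,"ty":0,"tz":0,"ax":0,"ay":0,"az":0},{"tx":0.5,"ty":0,"tz":0,"ax":0,"ay":0,"az":0},{"tx":0.5,"ty":0,"tz":0,"ax":0,"ay":0,"az":0},{"tx":0.5,"ty":0,"tz":0,"ax":0,"ay":0,"az":0}])

```text
time_s: 7.12
tcp_pos: [0.5471, 0.4368, 0.0768]
eef_rot: [0.764, 0.645, -0.002, -0.0]
force: [0.5, 0.1, 1.2]
finger_gap: 0.0005
grasp_force: 0.0
```

play_rows(rows=[{"tx":0,"ty":0,"tz":-0.9,"ax":0,"ay":0,"az":0},{"tx":0,"ty":0,"tz":-0.9,"ax":0,"ay":0,"az":0},{"tx":0,"ty":0,"tz":-0.9,"ax":0,"ay":0,"az":0},{"tx":0,"ty":0,"tz":-0.5,"ax":0,"ay":0,"az":0},{"tx":0,"ty":0,"tz":0,"ax":0,"ay":0,"az":0}])

```text
time_s: 7.75
tcp_pos: [0.5485, 0.4368, 0.2069]
eef_rot: [0.764, 0.645, 0.001, 0.0]
force: [0.0, -0.0, -1.0]
finger_gap: 0.0003
grasp_force: 0.0
```

```bash
python3 - <<'E'
from h import *
for c in ('top','side'):
  cams.snapshot(c)
  for d in cams.pinpoint(c,'tally_pin'): print(d)
s=robot.sense(); print(s['time_s'],s['tcp_pos'],s['joint_positions'])
# spatula: dir 83deg, centre (.577,-.127); grasp at +40
e=np.array([np.cos(np.radians(83)),np.sin(np.radians(83))]); g=np.array([.577,-.127])+.04*e
print(g); rows(s['tcp_pos'],s['eef_rot'],[g[0],g[1],.19],down(83),12)
E
```

```text
{'location': [0.5404, 0.39, 0.078], 'p': 0.72}
{'location': [0.5881, -0.0226, 0.008], 'p': 0.61}
{'location': [0.3957, 0.4785, 0.0781], 'p': 0.5}
{'location': [0.7057, 0.3802, 0.0786], 'p': 0.44}
{'location': [0.7786, 0.0405, 0.0012], 'p': 0.66}
{'location': [0.396, 0.4778, 0.0793], 'p': 0.62}
{'location': [0.5424, 0.3916, 0.0809], 'p': 0.59}
{'location': [0.707, 0.3805, 0.0775], 'p': 0.47}
{'location': [0.3439, -0.2685, -0.0011], 'p': 0.24}
7.95 [0.5472 0.4359 0.2033] [ 0.5034  0.5051  1.3094 -0.0001  1.331   0.673 ]
[ 0.5819 -0.0873]
0 [-1.062  0.255  0.03  -0.002  0.002 -0.038]
1 [-1.063  0.251  0.029 -0.002  0.002 -0.038]
2 [-1.064  0.247  0.029 -0.002  0.002 -0.038]
3 [-1.065  0.243  0.029 -0.002  0.002 -0.038]
4 [-1.066  0.238  0.029 -0.002  0.002 -0.038]
5 [-1.067  0.234  0.029 -0.002  0.002 -0.038]
6 [-1.068  0.23   0.029 -0.002  0.002 -0.038]
7 [-1.069  0.226  0.029 -0.002  0.002 -0.038]
8 [-1.07   0.221  0.028 -0.002  0.002 -0.038]
9 [-1.07   0.217  0.028 -0.002  0.002 -0.038]
10 [-1.071  0.213  0.028 -0.002  0.002 -0.038]
11 [-1.072  0.209  0.028 -0.002  0.002 -0.038]
```

The lever is back at rest, with the pin at (0.541, 0.391). On to the tray.

play_rows(rows=[{"tx":-0.92,"ty":0.22,"tz":0.02,"ax":0,"ay":0,"az":-0.1},{"tx":-0.92,"ty":0.21,"tz":0.02,"ax":0,"ay":0,"az":-0.1},{"tx":-0.92,"ty":0.21,"tz":0.02,"ax":0,"ay":0,"az":-0.1},{"tx":-0.92,"ty":0.2,"tz":0.02,"ax":0,"ay":0,"az":-0.1},{"tx":-0.92,"ty":0.2,"tz":0.02,"ax":0,"ay":0,"az":-0.06}], jaw=0.48)

```text
time_s: 8.57
tcp_pos: [0.5613, 0.2469, 0.2001]
eef_rot: [0.749, 0.663, -0.001, -0.001]
force: [0.9, -0.3, -0.8]
finger_gap: 0.0455
grasp_force: 0.0
```

play_rows(rows=[{"tx":-0.92,"ty":0.19,"tz":0.02,"ax":0,"ay":0,"az":0},{"tx":-0.92,"ty":0.19,"tz":0.02,"ax":0,"ay":0,"az":0},{"tx":-0.92,"ty":0.18,"tz":0.02,"ax":0,"ay":0,"az":0},{"tx":-0.92,"ty":0.18,"tz":0.02,"ax":0,"ay":0,"az":0},{"tx":-0.92,"ty":0.18,"tz":0.02,"ax":0,"ay":0,"az":0}])

```text
time_s: 9.2
tcp_pos: [0.5756, 0.06, 0.1962]
eef_rot: [0.749, 0.663, -0.001, -0.001]
force: [0.2, -0.1, 0.8]
finger_gap: 0.0458
grasp_force: 0.0
```

play_rows(rows=[{"tx":-0.92,"ty":0.17,"tz":0.02,"ax":0,"ay":0,"az":0},{"tx":-0.92,"ty":0.17,"tz":0.02,"ax":0,"ay":0,"az":0},{"tx":-0.92,"ty":0.17,"tz":0.02,"ax":0,"ay":0,"az":0},{"tx":-0.9,"ty":0.17,"tz":0,"ax":0,"ay":0,"az":0},{"tx":0,"ty":0,"tz":0,"ax":0,"ay":0,"az":0}])

```text
time_s: 9.82
tcp_pos: [0.585, -0.0896, 0.1939]
eef_rot: [0.75, 0.662, -0.001, -0.001]
force: [-0.1, 0.9, -0.3]
finger_gap: 0.0457
grasp_force: 0.0
```

```bash
python3 - <<'E'
from h import *
s=robot.sense(); print(s['time_s'],s['tcp_pos'],s['joint_positions'],s['finger_gap'])
x=Ro.from_quat(s['eef_rot']).as_matrix(); print(x)
rows(s['tcp_pos'],s['eef_rot'],[.582,-.087,.10],down(83),2)
E
```

```text
9.825 [ 0.585  -0.0896  0.1939] [-0.3521  0.2884  1.6245 -0.0004  1.2308 -0.2271] 0.04568901898999086
[[ 0.1245  0.9922 -0.0021]
 [ 0.9922 -0.1245  0.0004]
 [ 0.0001 -0.0021 -1.    ]]
0 [ 0.027 -0.039  1.174 -0.01  -0.001 -0.013]
1 [ 0.027 -0.04   1.174 -0.01  -0.001 -0.013]
```

play_rows(rows=[{"tx":0.05,"ty":-0.07,"tz":0.9,"ax":0,"ay":0,"az":0},{"tx":0,"ty":0,"tz":0.9,"ax":0,"ay":0,"az":0},{"tx":0,"ty":0,"tz":0.8,"ax":0,"ay":0,"az":0},{"tx":0,"ty":0,"tz":0.6,"ax":0,"ay":0,"az":0},{"tx":0,"ty":0,"tz":0,"ax":0,"ay":0,"az":0}])

```text
time_s: 10.45
tcp_pos: [0.5808, -0.0832, 0.0645]
eef_rot: [0.748, 0.663, -0.001, -0.003]
force: [0.5, -0.1, 1.2]
finger_gap: 0.0459
grasp_force: 0.0
```

```bash
python3 - <<'E'
from h import *
im=save('top','top3.png'); im2=save('side','side3.png')
a=cv2.resize(im[150:260,290:430],None,fx=4,fy=4,interpolation=2);b=cv2.resize(im2[180:290,280:420],None,fx=4,fy=4,interpolation=2)
cv2.imwrite('pics/c3.png',cv2.resize(np.hstack([a,b]),(800,314))[:,:,::-1])
print(robot.sense()['tcp_pos'],robot.sense()['force'])
E
```

```text
[ 0.5831 -0.0844  0.0674] [-0.6319  0.4427 -0.3145]
```

View pics/c3.png

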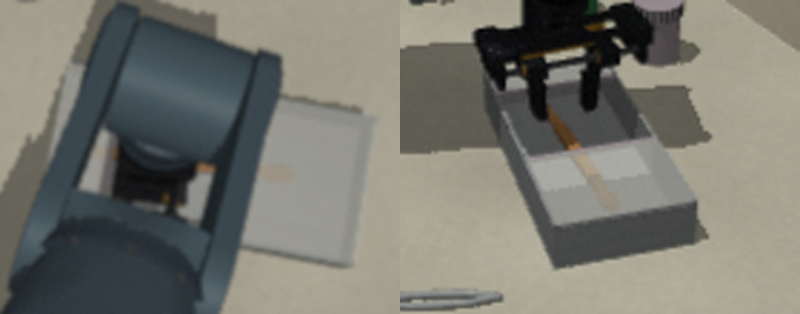

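The fingers straddle the spatula: the tips in the side crop are at (545,110) and (590,105), with the blade between and below. Next I go down and close.

play_rows(rows=[{"tx":0,"ty":0,"tz":0.4,"ax":0,"ay":0,"az":0},{"tx":0,"ty":0,"tz":0.3,"ax":0,"ay":0,"az":0},{"tx":0,"ty":0,"tz":0.15,"ax":0,"ay":0,"az":0},{"tx":0,"ty":0,"tz":0,"ax":0,"ay":0,"az":0},{"tx":0,"ty":0,"tz":0,"ax":0,"ay":0,"az":0}])

```text
time_s: 11.18
tcp_pos: [0.5833, -0.0852, 0.0336]
eef_rot: [0.749, 0.663, 0.0, 0.0]
force: [0.7, 0.6, -0.3]
finger_gap: 0.0458
grasp_force: 0.0
```

play_rows(rows=[{"tx":0,"ty":0,"tz":0.05,"ax":0,"ay":0,"az":0},{"tx":0,"ty":0,"tz":0,"ax":0,"ay":0,"az":0}])

```text
time_s: 11.42
tcp_pos: [0.5832, -0.0852, 0.0314]
eef_rot: [0.749, 0.663, 0.0, 0.0]
force: [0.1, -0.2, -0.3]
finger_gap: 0.0459
grasp_force: 0.0
```

play_rows(rows=[{"tx":0,"ty":0,"tz":0,"ax":0,"ay":0,"az":0},{"tx":0,"ty":0,"tz":0,"ax":0,"ay":0,"az":0},{"tx":0,"ty":0,"tz":0,"ax":0,"ay":0,"az":0},{"tx":0,"ty":0,"tz":0,"ax":0,"ay":0,"az":0},{"tx":0,"ty":0,"tz":0,"ax":0,"ay":0,"az":0}], jaw=1, squeeze=20)

```text
time_s: 12.05
tcp_pos: [0.5832, -0.0851, 0.0314]
eef_rot: [0.749, 0.663, 0.0, 0.0]
force: [1.3, -0.1, 0.3]
finger_gap: 0.0148
grasp_force: 20.0
```

Gripped: the gap is 14.8 mm against the 15 mm handle. Next I raise it slightly and slide it into the deep pocket.

play_rows(rows=[{"tx":0,"ty":0,"tz":-0.1,"ax":0,"ay":0,"az":0},{"tx":-0.15,"ty":0,"tz":0,"ax":0,"ay":0,"az":0},{"tx":-0.25,"ty":0,"tz":0,"ax":0,"ay":0,"az":0},{"tx":-0.25,"ty":0,"tz":0,"ax":0,"ay":0,"az":0},{"tx":0,"ty":0,"tz":0,"ax":0,"ay":0,"az":0}])

```text
time_s: 12.68
tcp_pos: [0.5799, -0.1121, 0.0353]
eef_rot: [0.749, 0.662, -0.0, 0.0]
force: [0.2, 1.1, 0.4]
finger_gap: 0.0148
grasp_force: 20.0
```

play_rows(rows=[{"tx":-0.2,"ty":0,"tz":0,"ax":0,"ay":0,"az":0},{"tx":-0.2,"ty":0,"tz":0,"ax":0,"ay":0,"az":0},{"tx":-0.07,"ty":0,"tz":0,"ax":0,"ay":0,"az":0},{"tx":0,"ty":0,"tz":0,"ax":0,"ay":0,"az":0}])

```text
time_s: 13.18
tcp_pos: [0.5777, -0.1298, 0.0353]
eef_rot: [0.749, 0.663, 0.0, -0.0]
force: [-0.3, 1.0, -0.8]
finger_gap: 0.0146
grasp_force: 20.0
```

```bash
python3 - <<'E'
from h import *
im=save('top','top4.png'); im2=save('side','side4.png')
a=cv2.resize(im[150:260,290:430],None,fx=4,fy=4,interpolation=2);b=cv2.resize(im2[180:290,280:420],None,fx=4,fy=4,interpolation=2)
cv2.imwrite('pics/c4.png',cv2.resize(np.hstack([a,b]),(800,314))[:,:,::-1])
s=robot.sense();print(s['tcp_pos'],s['force'],s['moment'],s['grasp_force'])
for c in('top','side'):
  for l in ('round_end','square_end','spatula'):
    for d in cams.pinpoint(c,l): print(c,l,d)
E
```

```text
[ 0.5777 -0.1295  0.0353] [ 1.1989  0.1046 -0.0554] [-0.046   0.098   0.0124] 19.9764284491539
top round_end {'location': [0.4748, -0.5032, 0.0083], 'p': 0.58}
top square_end {'location': [0.7621, -0.5073, 0.0114], 'p': 0.89}
top square_end {'location': [0.5829, -0.0657, 0.0129], 'p': 0.36}
top square_end {'location': [0.3865, 0.1839, 0.0029], 'p': 0.3}
top spatula {'location': [0.6246, -0.5027, 0.0018], 'p': 0.82}
top spatula {'location': [0.7427, 0.1963, 0.001], 'p': 0.41}
side round_end {'location': [0.477, -0.4977, 0.0075], 'p': 0.82}
side square_end {'location': [0.7642, -0.5063, 0.0062], 'p': 0.89}
side spatula {'location': [0.6172, -0.5027, 0.0037], 'p': 0.6}
```

View pics/c4.png

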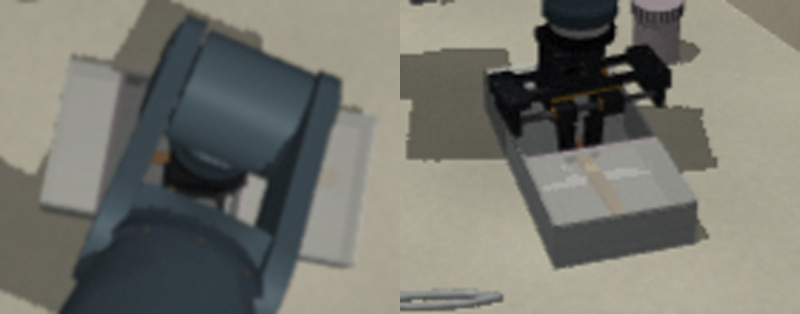

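The spatula slid with the gripper. Its square end is at y = -0.066, 64 mm ahead of the TCP and about 20 mm inside the opening. Next I tilt it 14° about the round end.

play_rows(rows=[{"tx":-0.038,"ty":0,"tz":-0.18,"ax":0,"ay":0.467,"az":0},{"tx":-0.038,"ty":0,"tz":-0.18,"ax":0,"ay":0.467,"az":0},{"tx":-0.038,"ty":0,"tz":-0.18,"ax":0,"ay":0.467,"az":0},{"tx":0,"ty":0,"tz":0,"ax":0,"ay":0,"az":0}])

```text
time_s: 14.08
tcp_pos: [0.5774, -0.1361, 0.0571]
eef_rot: [0.747, 0.661, 0.055, -0.048]
force: [0.7, 0.2, -1.4]
finger_gap: 0.0149
grasp_force: 20.0
```

play_rows(rows=[{"tx":-0.038,"ty":0,"tz":-0.18,"ax":0,"ay":0.467,"az":0},{"tx":-0.038,"ty":0,"tz":-0.18,"ax":0,"ay":0.467,"az":0},{"tx":0,"ty":0,"tz":0,"ax":0,"ay":0,"az":0}])

```text
time_s: 14.45
tcp_pos: [0.5764, -0.1411, 0.0703]
eef_rot: [0.743, 0.658, 0.091, -0.08]
force: [-0.5, 0.5, 0.1]
finger_gap: 0.0148
grasp_force: 20.0
```

```bash
python3 - <<'E'
from h import *
s=robot.sense();R=Ro.from_quat(s['eef_rot']).as_matrix();print(s['tcp_pos'],s['force'],s['moment'],s['grasp_force']);print(R)
T=lambda x,z: np.array(s['tcp_pos'])+R@[x,0,z]
t=np.array([np.sin(np.radians(10)),np.cos(np.radians(10)),0]);o=np.array([.578,-.110,0])
for n,x,z in(('tail',-.147,.0274),('nose',.063,.0274)): p=T(x,z); print(n,p,'tray y',(p-o)@t,'z',p[2])
for y in(-.065,.065):
  for z in(.0144,.0274):
    xs=np.linspace(-.147,.2,400); P=np.array([T(x,z) for x in xs]); i=np.argmin(abs((P-o)@t-y)); print('tray y',y,'depth',z,'height',P[i][2])
E
```

```text
[ 0.5764 -0.1411  0.0703] [-0.5264  0.5225  0.1291] [-0.1261  0.1086 -0.0157] 19.976355135440826
[[ 0.1185  0.9925  0.0296]
 [ 0.9633 -0.1221  0.2389]
 [ 0.2407  0.0002 -0.9706]]
tail [ 0.5598 -0.2762  0.0083] tray y -0.16680164735750402 z 0.008274627432868747
nose [ 0.5847 -0.0739  0.0588] tray y 0.036745974907689646 z 0.05882535699971031
tray y -0.065 depth 0.0144 height 0.04685127096617048
tray y -0.065 depth 0.0274 height 0.03360549606066415
tray y 0.065 depth 0.0144 height 0.07929990433235466
tray y 0.065 depth 0.0274 height 0.06584478340513102
```

play_rows(rows=[{"tx":0.15,"ty":0,"tz":0.04,"ax":0,"ay":0,"az":0},{"tx":0.25,"ty":0,"tz":0,"ax":0,"ay":0,"az":0},{"tx":0.3,"ty":0,"tz":0,"ax":0,"ay":0,"az":0},{"tx":0.3,"ty":0,"tz":0,"ax":0,"ay":0,"az":0},{"tx":0,"ty":0,"tz":0,"ax":0,"ay":0,"az":0}])

```text
time_s: 15.08
tcp_pos: [0.5813, -0.1004, 0.0788]
eef_rot: [0.743, 0.659, 0.091, -0.081]
force: [0.5, -1.3, -1.1]
finger_gap: 0.0149
grasp_force: 20.0
```

play_rows(rows=[{"tx":0.4,"ty":0,"tz":0,"ax":0,"ay":0,"az":0},{"tx":0.4,"ty":0,"tz":0,"ax":0,"ay":0,"az":0},{"tx":0.4,"ty":0,"tz":0,"ax":0,"ay":0,"az":0},{"tx":0.4,"ty":0,"tz":0,"ax":0,"ay":0,"az":0},{"tx":0,"ty":0,"tz":0,"ax":0,"ay":0,"az":0}])

```text
time_s: 15.7
tcp_pos: [0.5888, -0.0386, 0.0944]
eef_rot: [0.742, 0.659, 0.091, -0.081]
force: [-0.8, -0.4, -0.7]
finger_gap: 0.0151
grasp_force: 20.0
```

play_rows(rows=[{"tx":0.3,"ty":0,"tz":0,"ax":0,"ay":0,"az":0},{"tx":0.3,"ty":0,"tz":0,"ax":0,"ay":0,"az":0},{"tx":0,"ty":0,"tz":0,"ax":0,"ay":0,"az":0}])

```text
time_s: 16.08
tcp_pos: [0.5916, -0.0161, 0.1]
eef_rot: [0.743, 0.658, 0.091, -0.081]
force: [-0.2, -1.6, -0.5]
finger_gap: 0.015
grasp_force: 20.0
```

```bash
python3 - <<'E'
from h import *
im=save('top','top5.png'); im2=save('side','side5.png')
a=cv2.resize(im[130:260,270:430],None,fx=4,fy=4,interpolation=2);b=cv2.resize(im2[130:260,270:430],None,fx=4,fy=4,interpolation=2)
cv2.imwrite('pics/c5.png',cv2.resize(np.hstack([a,b]),(800,325))[:,:,::-1])
s=robot.sense();R=Ro.from_quat(s['eef_rot']).as_matrix();print(s['tcp_pos'],s['force'],s['moment'],s['grasp_force'])
t=np.array([np.sin(np.radians(10)),np.cos(np.radians(10)),0]);o=np.array([.578,-.110,0])
for x in(-.147,.063):
  p=s['tcp_pos']+R@[x,0,.0274]; print(p,(p-o)@t)
E
```

```text
[ 0.5914 -0.0168  0.0997] [-0.0228  0.2233 -0.1017] [-0.1668  0.0448 -0.0201] 19.9764347076416
[ 0.575  -0.1518  0.0376] -0.04173037813916702
[0.5996 0.0504 0.0884] 0.16174070134510873
```

View pics/c5.png

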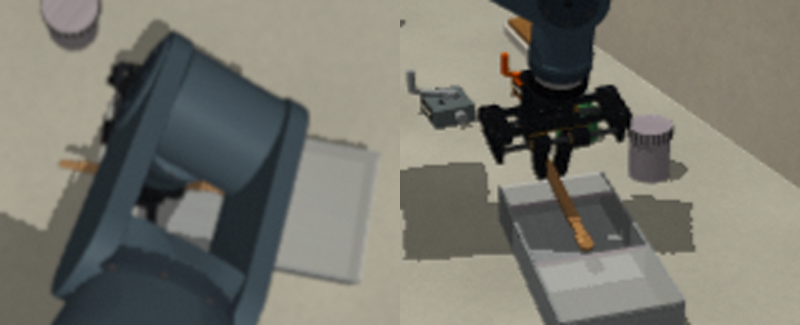

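The round end is out from under the deep cover at px (585,243), and everything hangs free. Next I lift straight up, then level.

play_rows(rows=[{"tx":0.12,"ty":0,"tz":-0.48,"ax":0,"ay":0,"az":0},{"tx":0.17,"ty":0,"tz":-0.68,"ax":0,"ay":0,"az":0},{"tx":0.17,"ty":0,"tz":-0.68,"ax":0,"ay":0,"az":0},{"tx":0.17,"ty":0,"tz":-0.68,"ax":0,"ay":-0.45,"az":0},{"tx":0.14,"ty":0,"tz":-0.6,"ax":0,"ay":-0.45,"az":0}])

```text
time_s: 16.8
tcp_pos: [0.5919, -0.0168, 0.231]
eef_rot: [0.747, 0.661, 0.056, -0.048]
force: [-0.4, 0.1, 0.1]
finger_gap: 0.0145
grasp_force: 20.0
```

play_rows(rows=[{"tx":0.05,"ty":0,"tz":-0.3,"ax":0,"ay":-0.45,"az":0},{"tx":0,"ty":0,"tz":-0.2,"ax":0,"ay":-0.45,"az":0},{"tx":0,"ty":0,"tz":0,"ax":0,"ay":-0.45,"az":0},{"tx":0,"ty":0,"tz":0,"ax":0,"ay":0,"az":0},{"tx":0,"ty":0,"tz":0,"ax":0,"ay":0,"az":0}])

```text
time_s: 17.42
tcp_pos: [0.5915, -0.0169, 0.249]
eef_rot: [0.749, 0.663, 0.004, -0.003]
force: [0.5, -0.5, -0.9]
finger_gap: 0.0149
grasp_force: 20.0
```

play_rows(rows=[{"tx":0,"ty":0,"tz":0,"ax":0,"ay":0,"az":0},{"tx":0,"ty":0,"tz":0,"ax":0,"ay":0,"az":0},{"tx":0,"ty":0,"tz":0,"ax":0,"ay":0,"az":0},{"tx":0,"ty":0,"tz":0,"ax":0,"ay":0,"az":0}])

```text
time_s: 17.92
tcp_pos: [0.5914, -0.0168, 0.2484]
eef_rot: [0.749, 0.663, 0.003, -0.003]
force: [-0.2, 0.8, -0.7]
finger_gap: 0.0149
grasp_force: 20.0
```

```bash
python3 - <<'E'
from h import *
im=save('top','top6.png'); im2=save('side','side6.png')
a=cv2.resize(im[100:260,150:430],(400,229));b=cv2.resize(im2[90:250,230:510],(400,229))
cv2.imwrite('pics/c6.png',np.hstack([a,b])[:,:,::-1])
s=robot.sense();R=Ro.from_quat(s['eef_rot']).as_matrix();print(s['time_s'],s['tcp_pos'],s['force'],s['grasp_force'])
for x in(-.147,.063): print(s['tcp_pos']+R@[x,0,.0274])
for c in('top','side'):
  for l in ('round_end','square_end','tally_pin'):
    for d in cams.pinpoint(c,l): print(c,l,d)
E
```

```text
18.025 [ 0.5914 -0.0167  0.2483] [-0.8006 -0.344  -0.2436] 19.97641772031784
[ 0.5737 -0.1623  0.2196]
[0.5991 0.0461 0.2215]
top round_end {'location': [0.4724, -0.5037, 0.0085], 'p': 0.94}
top round_end {'location': [0.5693, -0.1622, 0.225], 'p': 0.62}
top square_end {'location': [0.7596, -0.5046, 0.0118], 'p': 0.86}
top square_end {'location': [0.5953, 0.0449, 0.2262], 'p': 0.55}
top tally_pin {'location': [0.7051, 0.3805, 0.0776], 'p': 0.74}
top tally_pin {'location': [0.5447, 0.3908, 0.0768], 'p': 0.71}
top tally_pin {'location': [0.3978, 0.4788, 0.0767], 'p': 0.61}
side round_end {'location': [0.4749, -0.4986, 0.0101], 'p': 0.9}
side round_end {'location': [0.5715, -0.1654, 0.2262], 'p': 0.68}
side round_end {'location': [0.5832, -0.0591, 0.2213], 'p': 0.55}
side square_end {'location': [0.7658, -0.51, 0.0098], 'p': 0.75}
side tally_pin {'location': [0.7049, 0.3798, 0.0767], 'p': 0.61}
side tally_pin {'location': [0.3941, 0.4799, 0.0783], 'p': 0.51}
side tally_pin {'location': [0.5438, 0.3892, 0.0781], 'p': 0.46}
```

View pics/c6.png

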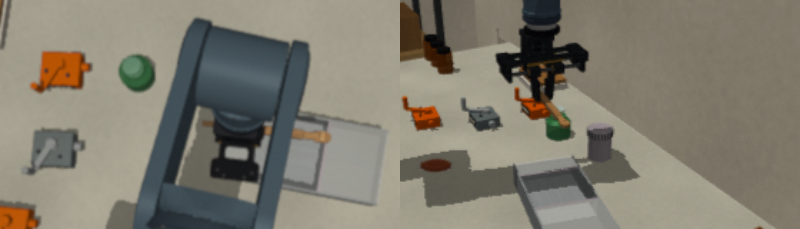

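The spatula is held level with both ends at z ≈ 0.22. The tray is empty, the tally pin is at rest and the bystanders have not moved, so I hand the job in.

```bash
python3 -c "
from rig import robot
print(robot.job_done())"
```

```text
the job is handed in; nothing more can be done
None
```

I handed the job in; no verdict came back. The tally lever went to its stop and sprang back. The spatula came out of the tray end first and is held still and level, about 165 mm above the cover, and the bystanders weren't touched.

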